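Set the bird feeder's portion dial one click on and press its roof shut

ROBOT

A 6-joint arm with a two-finger parallel gripper is mounted at the origin on the work surface. World frame = base frame: x ahead of the robot, y to its left, z up, the work surface at z = 0. Lengths are in m, angles in rad, forces in N, time in s.
With the tool pointing down it reaches from about 0.2 to 0.875 m from the base axis. Payload 3.4 kg.
Tool frame: the origin (TCP) lies at the very end of the fingers, on their centre line; the grasp point (between the pads) lies 19 mm behind it; z points along the fingers, y is the line along which they close (so a half turn about z gives the same grasp; the last joint's range is limited). The gripper opens to 94 mm and grips with 3 to 60 N. Pads are 16 mm wide; open, the fingers measure 119 mm over their backs; the gripper's body (75 mm by 177 mm) begins 78 mm behind the grasp point.
Start: joints at [-1.461, 0.276, 1.505, -0, 1.361, -0.121], TCP at [0.132, -0.56, 0.205] pointing down, gripper open.
Joint ranges: [-2.89, 2.89], [-0.75, 2.08], [0.22, 2.7], [-1.18, 4.32], [0.11, 2.71], [-2.7, 2.7]. Speed limits (rad/s): [2.57, 2.57, 3.14, 3.14, 3.14, 3.14].

INTERFACE

Orientations are given as a rotation vector (axis times angle).
In Python, from workcell import bot, snapshot, camera_model, spotter gives the robot as it stands.
- The arm moves only by the tool apply_moves, never from a script. Its argument "targets" is a list of rows, each an object with "offset": the shift along the tool's x, y, z in cm, a list of three; "yaw": the turn about the tool's z in rad; "gripper": the finger opening in cm, from 0 to 9.4. A call has exactly 5 rows; each row shifts and turns the commanded pose from where the row before left it, along the tool's axes as they then stand; what a row does not reach is not made up. A row lasts 1/12 s, in which the tool goes at most 41.7 mm and 7.16 degrees, less where a joint would pass 70% of its speed; a pose out of reach is approached as far as the arm can. A call is refused whole if a number of a shift passes 4.17 or a number of a turn 0.125, either way. A call with a gripper value outside its range is refused whole. The fingers move at their own pace and stop on an object; "newtons" is the grip in N (left out, the last holds). Time passes only in rows, so rows that do not move let the fingers close, or fill a call up. It gives the time, the measured TCP pose, the force, the opening and the grip force at its end, in the units of the state.
- bot.get_obs(): the state, without advancing time (a new reading comes with each control period).
- snapshot(name): name is "side" or "top" or "wrist"; returns (picture, depth): 480x640x3 uint8, red, green, blue; 480x640 float32, m along the optical axis (not along the pixel's ray), 0 where there is no reading.
- camera_model(name): a dict with "vertical_fov" (degrees; the focal length in pixels is half the picture's height over the tangent of half this angle, whatever the lens; pixels are square), "cx", "cy" (the principal point, pixels), "eye" and "rotation" of the camera in the world. Camera axes: x right, y up, looking along -z (the intrinsics and any distortion apply to the point x, -y, -z); pixel columns grow to the right and rows downward; lengths in m; the calibration is good to about 2 mm. A picture is of the moment at which its call begins: read the wrist's pose just before it. camera_model takes no time and is no camera call; for the wrist camera it gives the pose at the moment of the call.
- bot.close_job(): hands the job in; it is judged then, once.
Trained networks look in the newest picture that a camera, given by its name, has taken for a name from the list of things; names that differ only in an ending like _2 or _b are one class to them, and where a whole thing is asked for, a point or a joint stands for the part that bears it (a point fixed in the world has none). Each returns a list of dicts, best first, with "conf" (0 to 1); they miss things now and then, are a little off and sometimes report something else, mostly with a low value. They report only what shows in the picture. A call takes as long as a camera call.
- spotter.recognise(label, camera): "location" ([column, row] as shares, 0 to 1, of the picture: columns of its width, rows of its height, amid what is visible of it).
The state is a dict: "time": time; "joint_positions": joint angles; "qd": joint speeds; "tau": joint torques, N m; "position": TCP position; "eef_rot": TCP orientation; "force": force on the tool from outside, world axes, zero at the start; "torque": the same for the moment, N m; "width": finger opening in m; "grasp_force": force on a finger pad.
Only numpy, scipy, OpenCV 4.12 (cv2) and the standard library are available. Lean on these libraries where they do the work, as an engineer would, in place of code of your own. Each camera call takes 0.05 s, during which the arm holds its last target. There are 200 camera calls.

TASK

With a fingertip pressed lightly on its top, turn the bird feeder's big knurled dial clockwise (seen from above) by one click, so that its pointer settles in the notch of the middle mark, and do not overshoot towards the next mark. Then press the feeder's raised roof down until it is fully shut. Be gentle with the thin plastic, do not lift the roof or pull up the dial, and leave the other things on the table where they are.

Things in the scene. Friction and masses are not known exactly. Their poses are not given: they have to be found in the camera images.
- feeder: White plastic feeder on a 240 x 340 x 18 mm board fixed to the table. Origin: centre of the board's underside. x to its back (its front faces the robot within 25 degrees), y to its left, z up. Left half (y 5 to 155, x -95 to 95 mm): open hopper, walls to z = 118 mm, under the roof. Right half (y -155 to -5, x -100 to 100 mm): housing with a flat deck at z = 93 mm; dial axis at x = -30, y = -80 mm.
- dial (a joint): Dial angle, rad, grows clockwise from above. Notches at 0 (pointer at the right-hand mark; starts there), 0.70 (middle mark, pointer straight to the feeder's front) and 1.40 (left-hand mark); stops at -0.25 and 1.65. A spring resists up to 0.045 N m until half-way (0.35 past a notch), then pulls on into the next one; it centres the dial once no finger holds it.
- dial_top (a point): Centre of the flat top of the black dial, 125 mm above the table; turns with it. Dial 90 mm across the ribbed rim, 22 mm thick, axis upright; a pale pointer line runs outwards on top, 12 to 42 mm from the axis. Top's friction on a fingertip 0.5 or more. It floats on a spring: pressed, it yields 1.4 N per mm for 7 mm, then is solid; it rises again when let go and turns alike at any height.
- middle_mark (a point): The middle one of three raised marks (14 x 5 mm, 4 mm high) on the deck, 40 degrees apart, 57 mm from the dial's axis; it lies straight in front of the dial (towards the feeder's -x). Point at the top of the mark, z = 97 mm.
- roof (a joint): Opening angle of the grey roof, rad: 0 is fully shut (lying level, its stop), it starts raised at 0.30 to 0.55. A stiff hinge: it stays where it is left, and closes under about 2 to 3 N pressed down near its front edge.
- roof_press (a point): Centre of the round press spot (32 mm across, flush) on the roof's upper face, 150 mm from the hinge line and 48 mm from the front edge. Roof panel 198 mm (front to back) x 160 x 6 mm. With the roof shut this point is at x = -55, y = 80, z = 125 mm in the feeder's frame.
- roof_hinge (a point): Middle of the roof's hinge line at the hopper's back, at x = 95, y = 80, z = 119 mm in the feeder's frame; the line runs along the feeder's y axis.
- figurine: Bystander: white ceramic bird, about 55 mm high, loose on the feeder's deck behind the dial. Origin: centre of its foot. Leave alone.
- pliers_long: Bystander: steel pliers, 165 mm long, lying on the table along the right of the feeder. Origin: under the pivot. Leave alone.
- pliers_short: Bystander: steel pliers, 130 mm long, lying behind the feeder. Origin: under the pivot. Leave alone.
- screw_jar: Bystander: glass jar with a steel cap, 60 mm across, 75 mm high, left of the feeder. Origin: centre of its foot. Leave alone.
- nest_box: Bystander: wooden nest box, 190 mm high, far left. Origin: centre of its underside. Leave alone.
- tub: Bystander: grey plastic tub with a clamp-down lid, 118 mm high, far right. Origin: centre of its underside. Leave alone.
- mug: Bystander: ceramic mug, 95 mm high, near left. Origin: centre of its foot. Leave alone.

How it is judged:
On the way, in this order (a step that is already met when the one before it is completed fails the run):
1. the dial has clicked into the middle notch (0.58 to 0.82 rad) and rests there, while the roof is still up (value of joint dial between 0.58 and 0.82 rad and velocity of joint dial between -0.3 and 0.3 rad/s and value of joint roof above 0.15 rad), for 0.3 s.
2. the roof is pressed shut (under 0.04 rad) (value of joint roof below 0.04 rad), for 0.2 s.
At the end, for the whole second after the job is handed in: The dial rests in the middle notch (0.70 rad, within 0.12) and the roof is shut (under 0.04 rad) (value of joint dial between 0.58 and 0.82 rad and velocity of joint dial between -0.3 and 0.3 rad/s and value of joint roof below 0.04 rad); the robot touches nothing.
It fails at once if the dial goes past the middle notch (beyond 1.05 rad) (value of joint dial above 1.05 rad).
It fails at once if the dial is pulled up by more than 4 mm (height (world z) of dial_top above 0.129 m).
It fails at once if the roof is lifted beyond 0.70 rad (value of joint roof above 0.7 rad).
It fails at once if the feeder is pressed with more than 45 N (contact force between feeder and the arm above 45 N or contact force between feeder and the fingers above 45 N).
It fails at once if another thing is moved by more than 25 mm (distance of any of figurine, pliers_long, pliers_short, screw_jar, nest_box, tub, mug from where it was at the start of the episode above 0.025 m).
It also fails if it takes over 42 s, if anything falls off the work surface, if the arm or the gripper's body presses on something with over 40 N, if the wrist force passes 120 N, or if a joint passes its speed limit or range.

## Working session

There is one attempt and no reset: what is moved stays moved. The work goes in short steps, Python scripts to look and compute and a tool call to move; the robot and the scene stay as the last step left them, time stands still between calls to the robot, and variables do not carry over. Pictures are saved under pics/ and viewed, at most 10 in all, crops included, and the job is handed in when it is done.

Besides the shell and the picture viewer there is one more tool, called after ">>>" in YAML: its name, and indented under it one key for each argument. apply_moves: Moves the arm, as the interface text tells. Its arguments: {"type":"object","properties":{"targets":{"type":"array","items":{"type":"object","properties":{"offset":{"type":"array","items":{"type":"number"}},"yaw":{"type":"number"},"gripper":{"type":"number"}}}},"newtons":{"type":"number"}},"required":["targets"]}

```bash
mkdir -p pics; ls
python3 - <<'E'
from workcell import bot, snapshot, camera_model, spotter
import cv2,numpy as np
for n in ("side","top"):
    p,d=snapshot(n); cv2.imwrite(f"pics/{n}0.png",p[:,:,::-1]); np.save(f"pics/{n}0.npy",d)
    m=camera_model(n); print(n,m)
    for l in ("dial_top","middle_mark","roof_press","figurine","feeder"):
        print(l,[(np.round(np.array(r["location"])*[640,480]),round(r["conf"],2)) for r in spotter.recognise(l,n)[:2]])
o=bot.get_obs();print(o["time"],o["position"],o["eef_rot"],o["width"])
E
```

```text
pics
side {'vertical_fov': 55.41903486349133, 'cx': 321.9867020130987, 'cy': 242.18400793413213, 'eye': array([ 1.16569439, -1.19003081,  0.97264498]), 'rotation': array([0.98665961, 0.24946477, 0.41657118])}
dial_top [(array([300., 288.]), 0.76)]
middle_mark [(array([315., 286.]), 0.95)]
roof_press [(array([319., 247.]), 0.96)]
figurine [(array([336., 294.]), 0.55)]
feeder [(array([315., 287.]), 0.83)]
top {'vertical_fov': 46.554371701439095, 'cx': 327.5281013435612, 'cy': 247.64602704561685, 'eye': array([0.46671663, 0.00285623, 1.61464934]), 'rotation': array([ 0.03789694, -0.05264001, -1.57460241])}
dial_top [(array([405., 236.]), 0.78)]
middle_mark [(array([372., 238.]), 0.78)]
roof_press [(array([345., 240.]), 0.75), (array([175., 333.]), 0.72)]
figurine [(array([401., 194.]), 0.47)]
feeder [(array([365., 236.]), 0.63)]
0.6 [ 0.13154086 -0.55978445  0.20551526] [3.12056264e+00 3.61695608e-01 4.28723315e-05] 0.09416578031996903
```

View pics/top0.png

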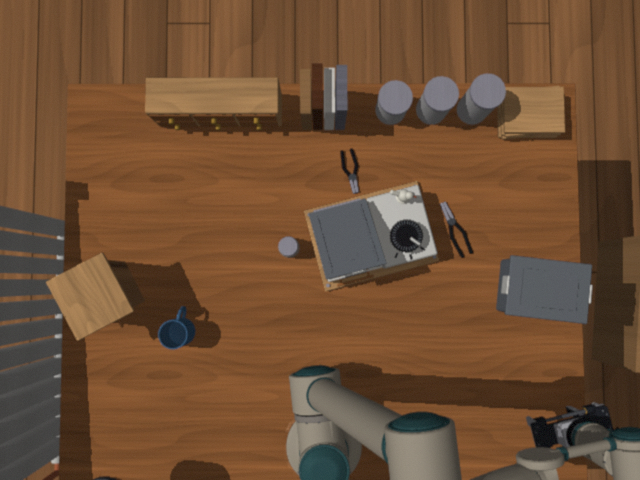

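View pics/side0.png

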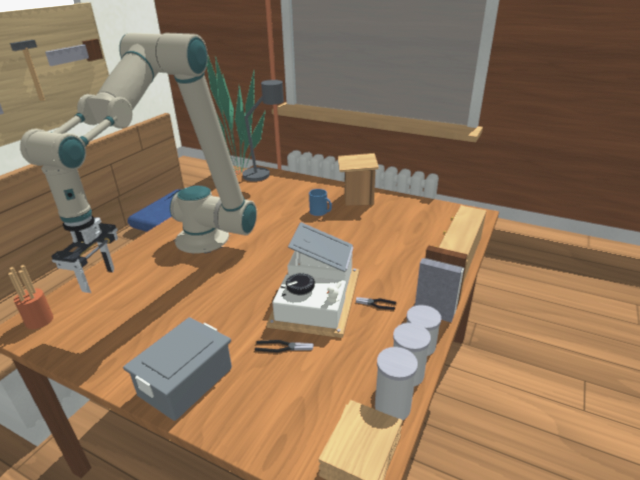

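The top view shows the dial at about (408,236) with its pointer towards (420,246). The feeder is turned roughly 15° counter-clockwise and the roof is raised on the left. Next I fit the pose from depth.

```bash
cat > h.py <<'E'
import numpy as np,cv2
from scipy.spatial.transform import Rotation as R
from workcell import camera_model
def cloud(d,m):
    v,u=np.mgrid[:480,:640]; f=240/np.tan(np.radians(m["vertical_fov"]/2))
    P=np.stack([(u-m["cx"])/f*d,-(v-m["cy"])/f*d,-d],-1)
    return P@R.from_rotvec(m["rotation"]).as_matrix().T+m["eye"]
E
python3 - <<'E'
from h import *
d=np.load("pics/top0.npy");p=cv2.imread("pics/top0.png")
W=cloud(d,camera_model("top"));g=p.max(2)
roi=np.zeros((480,640),bool);roi[150:300,290:480]=1; roi&=d>0
tab=W[...,2][200:220,240:280];print("table z",np.median(tab))
z=W[...,2]
bd=W[roi&(z>.010)&(z<.3)][:,:2].astype(np.float32)
r=cv2.minAreaRect(bd);print("all",r)
dk=W[roi&(z>.083)&(z<.104)&(g>130)][:,:2].astype(np.float32)
print(len(dk),cv2.minAreaRect(dk))
di=roi&(z>.115)&(z<.135)&(g<90);di[:,:385]=0
n,l,s,c=cv2.connectedComponentsWithStats(di.astype(np.uint8));k=1+s[1:,4].argmax()
q=W[l==k];print("dial",len(q),cv2.minEnclosingCircle(q[:,:2].astype(np.float32)),q.mean(0))
# roof: plane fit
rf=roi&(z>.11)&(g<130);rf[:,386:]=0
n,l,s,c=cv2.connectedComponentsWithStats(rf.astype(np.uint8));k=1+s[1:,4].argmax()
q=W[cv2.erode((l==k).astype(np.uint8),np.ones((5,5)))>0];q0=q.mean(0);n=np.linalg.svd(q-q0,full_matrices=0)[2][2];n*=np.sign(n[2])
print("roof",len(q),q0,"angle",np.arccos(n[2]),"yaw deg",np.degrees(np.arctan2(-n[1],-n[0])),"resid",np.std((q-q0)@n),"zmax",q[:,2].max())
E
```

```text
table z -0.00048746318809711475
all ((0.6320409178733826, -0.17001420259475708), (0.4259416460990906, 0.5335016250610352), 0.8633944392204285)
1565 ((0.5853180885314941, -0.10325969755649567), (0.19867555797100067, 0.3781161606311798), 14.982442855834961)
dial 783 ((0.585299015045166, -0.22226490080356598), 0.04461522772908211) [ 0.5851551  -0.22088949  0.12655783]
roof 3357 [ 0.57454436 -0.05876346  0.16230672] angle 0.37417019759449927 yaw deg -165.71725707732523 resid 0.0028932089397696575 zmax 0.2009083093507933
```

The fit gives the dial axis at (0.585, -0.2215), a feeder yaw of about 15° and the roof at about 0.37 rad. I'm moving over the dial's right side with the gripper closed.

>>> apply_moves:
  targets:
    - {"offset": [3.5, -1.3, -1.1], "yaw": 0, "gripper": 0}
    - {"offset": [3.5, -1.3, -1.1], "yaw": 0, "gripper": 0}
    - {"offset": [3.5, -1.3, -1.1], "yaw": 0, "gripper": 0}
    - {"offset": [3.5, -1.3, -1.1], "yaw": 0, "gripper": 0}
    - {"offset": [3.5, -1.3, -1.1], "yaw": 0, "gripper": 0}
  newtons: 10

```text
time: 1.02
position: [0.2881, -0.4554, 0.2611]
eef_rot: [3.12, 0.361, 0.0]
force: [1.0, 0.1, -0.6]
width: 0.0642
grasp_force: 0.0
```

>>> apply_moves:
  targets:
    - {"offset": [3.5, -1.3, 0], "yaw": 0, "gripper": 0}
    - {"offset": [3.5, -1.3, 0], "yaw": 0, "gripper": 0}
    - {"offset": [3.5, -1.3, 0], "yaw": 0, "gripper": 0}
    - {"offset": [3.5, -1.3, 0], "yaw": 0, "gripper": 0}
    - {"offset": [3.5, -1.3, 0], "yaw": 0, "gripper": 0}

```text
time: 1.43
position: [0.4439, -0.3519, 0.2607]
eef_rot: [3.12, 0.362, 0.0]
force: [-0.6, -0.1, -0.2]
width: 0.0309
grasp_force: 0.0
```

>>> apply_moves:
  targets:
    - {"offset": [3.5, -1.3, 0], "yaw": 0, "gripper": 0}
    - {"offset": [3.5, -1.3, 0], "yaw": 0, "gripper": 0}
    - {"offset": [3.5, -1.3, 0], "yaw": 0, "gripper": 0}
    - {"offset": [3.5, -1.3, 0], "yaw": 0, "gripper": 0}
    - {"offset": [0, 0, 0], "yaw": 0, "gripper": 0}

```text
time: 1.85
position: [0.5721, -0.2662, 0.2597]
eef_rot: [-3.117, -0.371, -0.006]
force: [-1.0, -0.3, -0.5]
width: 0.0006
grasp_force: 0.0
```

>>> apply_moves:
  targets:
    - {"offset": [0, 0, 0], "yaw": -0.12, "gripper": 0}
    - {"offset": [0, 0, 0], "yaw": -0.12, "gripper": 0}
    - {"offset": [0, 0, 0], "yaw": -0.12, "gripper": 0}
    - {"offset": [0, 0, 0], "yaw": -0.12, "gripper": 0}
    - {"offset": [0, 0, 0], "yaw": -0.12, "gripper": 0}

```text
time: 2.27
position: [0.5664, -0.2709, 0.2604]
eef_rot: [2.871, 1.276, -0.001]
force: [1.0, 1.0, -0.5]
width: 0.0008
grasp_force: 0.0
```

>>> apply_moves:
  targets:
    - {"offset": [0, 0, 0], "yaw": -0.12, "gripper": 0}
    - {"offset": [0, 0, 0], "yaw": -0.12, "gripper": 0}
    - {"offset": [0, 0, 0], "yaw": -0.12, "gripper": 0}
    - {"offset": [0, 0, 0], "yaw": -0.12, "gripper": 0}
    - {"offset": [0, 0, 0], "yaw": -0.12, "gripper": 0}

```text
time: 2.68
position: [0.5663, -0.271, 0.2605]
eef_rot: [-2.366, -2.067, 0.001]
force: [-1.9, 0.4, -0.3]
width: 0.0001
grasp_force: 0.0
```

>>> apply_moves:
  targets:
    - {"offset": [0, 0, 0], "yaw": -0.12, "gripper": 0}
    - {"offset": [0, 0, 0], "yaw": -0.12, "gripper": 0}
    - {"offset": [0, 0, 0], "yaw": -0.12, "gripper": 0}
    - {"offset": [0, 0, 0], "yaw": -0.12, "gripper": 0}
    - {"offset": [0, 0, 0], "yaw": -0.12, "gripper": 0}

```text
time: 3.1
position: [0.5663, -0.271, 0.2605]
eef_rot: [-1.649, -2.674, 0.001]
force: [-0.0, -0.3, -0.1]
width: 0.0004
grasp_force: 0.0
```

```bash
cat >> h.py <<'E'
from workcell import bot,snapshot,spotter
def state():
    o=bot.get_obs();M=R.from_rotvec(o["eef_rot"]).as_matrix()
    print("t",round(o["time"],2),"pos",np.round(o["position"],4),"x-ang",round(float(np.degrees(np.arctan2(M[1,0],M[0,0]))),1),"z",np.round(M[:,2],3),"F",np.round(o["force"],2),"w",round(float(o["width"]),4),"q",np.round(o["joint_positions"],2))
    return o,M
E
python3 - <<'E'
from h import *
o,M=state()
m=camera_model("wrist");p,d=snapshot("wrist");cv2.imwrite("pics/w1.png",p[:,:,::-1]);np.save("pics/w1.npy",d)
np.savez("pics/w1m.npz",**m)
W=cloud(d,m);g=p.max(2);z=W[...,2]
di=(z>.118)&(z<.132)&(g<90)
n,l,s,c=cv2.connectedComponentsWithStats(di.astype(np.uint8));k=1+s[1:,4].argmax();q=W[l==k]
print(len(q),cv2.minEnclosingCircle(q[:,:2].astype(np.float32)),np.median(q[:,2]))
E
```

```text
t 3.1 pos [ 0.5663 -0.271   0.2605] x-ang 116.7 z [-0. -0. -1.] F [-0.01 -0.29 -0.07] w 0.0004 q [-0.56  0.33  1.29 -0.    1.52 -1.02]
5307 ((0.5867004990577698, -0.22377288341522217), 0.043692998588085175) 0.12753008984685604
```

View pics/w1.png

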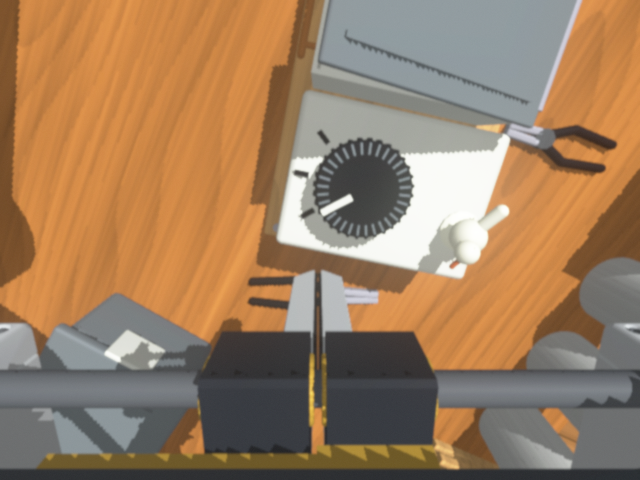

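The wrist view shows the dial centre at (363,187), the pointer on the lower (right-hand) mark at (307,213) and the middle mark at (301,174). Next I move above the rim's right side and descend.

>>> apply_moves:
  targets:
    - {"offset": [0.35, 2.0, 0], "yaw": 0, "gripper": 0}
    - {"offset": [0.3, 1.95, 0], "yaw": 0, "gripper": 0}
    - {"offset": [0, 0, 3.5], "yaw": 0, "gripper": 0}
    - {"offset": [0, 0, 3.5], "yaw": 0, "gripper": 0}
    - {"offset": [0, 0, 3], "yaw": 0, "gripper": 0}

```text
time: 3.57
position: [0.599, -0.2471, 0.1591]
eef_rot: [1.659, 2.667, -0.001]
force: [-0.1, -0.2, -1.2]
width: 0.0005
grasp_force: 0.0
```

>>> apply_moves:
  targets:
    - {"offset": [0, 0, 1.5], "yaw": 0, "gripper": 0}
    - {"offset": [0, 0, 1.0], "yaw": 0, "gripper": 0}
    - {"offset": [0, 0, 0.3], "yaw": 0, "gripper": 0}
    - {"offset": [0, 0, 0.2], "yaw": 0, "gripper": 0}
    - {"offset": [0, 0, 0], "yaw": 0, "gripper": 0}

```text
time: 3.98
position: [0.6, -0.2477, 0.1314]
eef_rot: [1.657, 2.667, -0.0]
force: [-0.1, -0.5, -0.1]
width: 0.0006
grasp_force: 0.0
```

Run:
```python
from h import *
o,M=state()
d=np.load("pics/w1.npy");m=dict(np.load("pics/w1m.npz"));W=cloud(d,m)
C=W[187,363]
for uv in((307,213),(301,174),(323,137)):
    P=W[uv[1]-1:uv[1]+2,uv[0]-1:uv[0]+2].reshape(-1,3).mean(0);v=P[:2]-C[:2];print(P,np.linalg.norm(v),np.degrees(np.arctan2(v[1],v[0])))
print(C)
```

```text
t 3.98 pos [ 0.6    -0.2477  0.1314] x-ang 116.3 z [ 0.002 -0.001 -1.   ] F [-0.05 -0.49 -0.13] w 0.0006 q [-0.5   0.43  1.45 -0.    1.26 -0.96]
[ 0.55495201 -0.27030577  0.0974666 ] 0.058002938252214815 -122.65099905159497
[ 0.53299094 -0.23483221  0.13522346] 0.05490588948830492 -165.91353425072748
[ 0.53647837 -0.19964344  0.09733644] 0.05434285520141736 156.3202005781037
[ 0.58624578 -0.22146889  0.12744463]
```

>>> apply_moves:
  targets:
    - {"offset": [0, 0, 0.3], "yaw": 0, "gripper": 0}
    - {"offset": [0, 0, 0.3], "yaw": 0, "gripper": 0}
    - {"offset": [0, 0, 0.2], "yaw": 0, "gripper": 0}
    - {"offset": [0, 0, 0.2], "yaw": 0, "gripper": 0}
    - {"offset": [0, 0, 0], "yaw": 0, "gripper": 0}

```text
time: 4.4
position: [0.6006, -0.2479, 0.122]
eef_rot: [1.655, 2.666, -0.0]
force: [0.1, -0.6, 6.8]
width: 0.0008
grasp_force: 3.5
```

>>> apply_moves:
  targets:
    - {"offset": [0.004, -0.148, 0.05], "yaw": 0.05, "gripper": 0}
    - {"offset": [0.004, -0.148, 0.05], "yaw": 0.05, "gripper": 0}
    - {"offset": [0.004, -0.148, 0], "yaw": 0.05, "gripper": 0}
    - {"offset": [0.004, -0.148, 0], "yaw": 0.05, "gripper": 0}
    - {"offset": [0.004, -0.148, 0], "yaw": 0.05, "gripper": 0}

```text
time: 4.82
position: [0.5948, -0.2503, 0.1219]
eef_rot: [1.976, 2.435, 0.003]
force: [1.8, 0.1, 7.3]
width: 0.0005
grasp_force: 3.6
```

Run:
```python
from h import *
state()
p,d=snapshot("wrist");cv2.imwrite("pics/w2.png",p[:,:,::-1])
```

```text
t 4.82 pos [ 0.5948 -0.2503  0.1219] x-ang 101.9 z [ 0.006 -0.002 -1.   ] F [1.8  0.09 7.3 ] w 0.0005 q [-0.51  0.43  1.48  0.    1.22 -0.71]
```

View pics/w2.png

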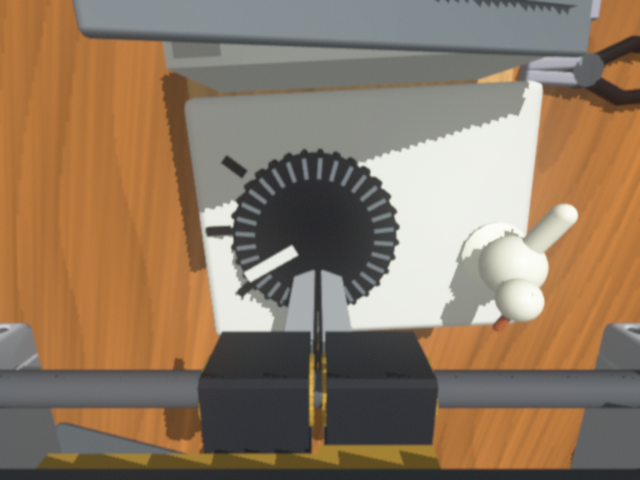

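The dial is following the finger: the pointer tip is now at (247,276), about 8° off the right-hand mark. I keep turning.

>>> apply_moves:
  targets:
    - {"offset": [0.004, -0.148, 0], "yaw": 0.05, "gripper": 0}
    - {"offset": [0.004, -0.148, 0], "yaw": 0.05, "gripper": 0}
    - {"offset": [0.004, -0.148, 0], "yaw": 0.05, "gripper": 0}
    - {"offset": [0.004, -0.148, 0], "yaw": 0.05, "gripper": 0}
    - {"offset": [0.004, -0.148, 0], "yaw": 0.05, "gripper": 0}

```text
time: 5.28
position: [0.5862, -0.2511, 0.1216]
eef_rot: [2.265, 2.171, 0.001]
force: [-0.3, -0.5, 7.6]
width: 0.0005
grasp_force: 3.8
```

Run:
```python
from h import *
state()
p,d=snapshot("wrist");cv2.imwrite("pics/w3.png",p[:340,150:560,::-1])
```

```text
t 5.28 pos [ 0.5862 -0.2511  0.1216] x-ang 87.6 z [ 0.003 -0.002 -1.   ] F [-0.32 -0.46  7.62] w 0.0005 q [-0.51  0.42  1.5  -0.    1.22 -0.47]
```

View pics/w3.png

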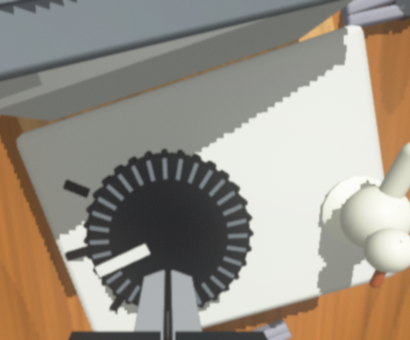

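The pointer tip at (97,271) is about 15° short of the middle mark at (78,254), and the tangential force has changed sign, so the dial is past half-way. I'm finishing the turn, then lifting.

>>> apply_moves:
  targets:
    - {"offset": [0.004, -0.148, 0], "yaw": 0.05, "gripper": 0}
    - {"offset": [0.004, -0.148, 0], "yaw": 0.05, "gripper": 0}
    - {"offset": [0.004, -0.148, 0], "yaw": 0.05, "gripper": 0}
    - {"offset": [0.004, -0.148, 0], "yaw": 0.05, "gripper": 0}
    - {"offset": [0, 0, 0], "yaw": 0, "gripper": 0}

```text
time: 5.75
position: [0.5806, -0.2501, 0.1217]
eef_rot: [2.47, 1.934, 0.003]
force: [-0.2, 0.2, 7.3]
width: 0.0004
grasp_force: 3.7
```

>>> apply_moves:
  targets:
    - {"offset": [0, 0, -0.2], "yaw": 0, "gripper": 0}
    - {"offset": [0, 0, -0.4], "yaw": 0, "gripper": 0}
    - {"offset": [0, 0, -0.8], "yaw": 0, "gripper": 0}
    - {"offset": [0, 0, -3], "yaw": 0, "gripper": 0}
    - {"offset": [0, 0, -3], "yaw": 0, "gripper": 0}

```text
time: 6.17
position: [0.5776, -0.2484, 0.1926]
eef_rot: [-2.467, -1.936, 0.003]
force: [0.4, -0.0, -0.0]
width: 0.0003
grasp_force: 0.0
```

>>> apply_moves:
  targets:
    - {"offset": [0, 0, -3], "yaw": 0, "gripper": 0}
    - {"offset": [0, 0, -3], "yaw": 0, "gripper": 0}
    - {"offset": [0, 0, -1], "yaw": 0, "gripper": 0}
    - {"offset": [0, 0, 0], "yaw": 0, "gripper": 0}
    - {"offset": [0, 0, 0], "yaw": 0, "gripper": 0}

```text
time: 6.58
position: [0.5787, -0.2491, 0.2626]
eef_rot: [-2.471, -1.939, 0.001]
force: [-0.0, 0.2, -0.1]
width: 0.0007
grasp_force: 0.0
```

Run:
```python
from h import *
o,M=state()
m=camera_model("wrist");p,d=snapshot("wrist");cv2.imwrite("pics/w4.png",p[:,:,::-1])
W=cloud(d,m)
r=spotter.recognise("roof_press","wrist")
for k in r[:2]:
    u,v=(np.array(k["location"])*[640,480]).astype(int);print(k["conf"],u,v,W[v,u])
# expected geometry
C=np.array([.5862,-.222]);a=np.radians(15);fx=np.array([np.cos(a),np.sin(a)]);fy=np.array([-fx[1],fx[0]])
O=C+.03*fx+.08*fy;print("feeder",O,"shut press",O-.055*fx+.08*fy)
for th in(.35,.40):print(th,"press",O+.08*fy+(.095-.15*np.cos(th)-.006*np.sin(th)*-1)*fx,.119+.15*np.sin(th)+.006*np.cos(th))
```

```text
t 6.58 pos [ 0.5787 -0.2491  0.2626] x-ang 76.2 z [-0.001  0.001 -1.   ] F [-0.01  0.25 -0.07] w 0.0007 q [-0.52  0.34  1.28 -0.    1.53 -0.28]
0.91 238 45 [ 0.55940551 -0.10263322  0.17408083]
feeder [ 0.59447225 -0.13696136] shut press [ 0.52064081 -0.07392234]
0.35 press [ 0.53141231 -0.07103613] 0.17607090739540196
0.4 press [ 0.53433509 -0.07025297] 0.1829391173103149
```

View pics/w4.png

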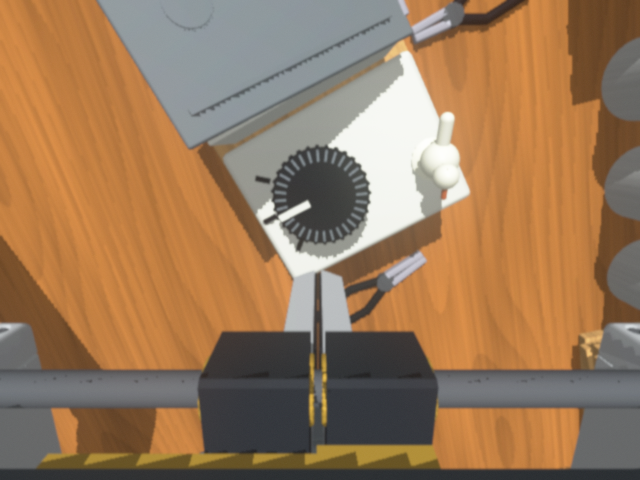

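The pointer tip sits at the middle mark (269,220), so the dial has clicked, and the press spot is visible at (187,8). I'm moving over the roof.

>>> apply_moves:
  targets:
    - {"offset": [3.24, -1.76, 0], "yaw": 0, "gripper": 0}
    - {"offset": [3.24, -1.76, 0], "yaw": 0, "gripper": 0}
    - {"offset": [3.24, -1.76, 0], "yaw": 0, "gripper": 0}
    - {"offset": [3.24, -1.76, 0], "yaw": 0, "gripper": 0}
    - {"offset": [3.24, -1.76, 0], "yaw": 0, "gripper": 0}

```text
time: 7.1
position: [0.5304, -0.0694, 0.261]
eef_rot: [-2.469, -1.936, 0.004]
force: [0.2, 0.2, 0.5]
width: 0.0003
grasp_force: 0.0
```

>>> apply_moves:
  targets:
    - {"offset": [0, 0, 2], "yaw": 0, "gripper": 0}
    - {"offset": [0, 0, 2], "yaw": 0, "gripper": 0}
    - {"offset": [0, 0, 2], "yaw": 0, "gripper": 0}
    - {"offset": [0, 0, 0.8], "yaw": 0, "gripper": 0}
    - {"offset": [0, 0, 0], "yaw": 0, "gripper": 0}

```text
time: 7.52
position: [0.5297, -0.0704, 0.1918]
eef_rot: [-2.466, -1.936, 0.008]
force: [0.1, -0.4, 0.8]
width: 0.0003
grasp_force: 0.0
```

>>> apply_moves:
  targets:
    - {"offset": [0, 0, 0.4], "yaw": 0, "gripper": 0}
    - {"offset": [0, 0, 0.4], "yaw": 0, "gripper": 0}
    - {"offset": [-0.03, -0.06, 0.4], "yaw": 0, "gripper": 0}
    - {"offset": [-0.03, -0.06, 0.4], "yaw": 0, "gripper": 0}
    - {"offset": [-0.03, -0.06, 0.4], "yaw": 0, "gripper": 0}

```text
time: 7.93
position: [0.5306, -0.0719, 0.1759]
eef_rot: [2.471, 1.938, 0.001]
force: [-0.4, 0.5, 2.0]
width: 0.0005
grasp_force: 0.9
```

Contact at about 2 N, as expected. I continue down.

>>> apply_moves:
  targets:
    - {"offset": [-0.03, -0.06, 0.4], "yaw": 0, "gripper": 0}
    - {"offset": [-0.03, -0.06, 0.4], "yaw": 0, "gripper": 0}
    - {"offset": [-0.03, -0.06, 0.4], "yaw": 0, "gripper": 0}
    - {"offset": [-0.03, -0.06, 0.4], "yaw": 0, "gripper": 0}
    - {"offset": [-0.03, -0.06, 0.4], "yaw": 0, "gripper": 0}

```text
time: 8.35
position: [0.5268, -0.0723, 0.1551]
eef_rot: [2.471, 1.94, -0.0]
force: [-0.8, -0.7, 2.1]
width: 0.0001
grasp_force: 0.9
```

>>> apply_moves:
  targets:
    - {"offset": [-0.03, -0.06, 0.4], "yaw": 0, "gripper": 0}
    - {"offset": [-0.03, -0.06, 0.4], "yaw": 0, "gripper": 0}
    - {"offset": [-0.03, -0.06, 0.4], "yaw": 0, "gripper": 0}
    - {"offset": [-0.03, -0.06, 0.4], "yaw": 0, "gripper": 0}
    - {"offset": [0, 0, 0.3], "yaw": 0, "gripper": 0}

```text
time: 8.77
position: [0.5241, -0.0729, 0.1359]
eef_rot: [-2.471, -1.939, 0.001]
force: [-0.1, 0.4, 1.9]
width: 0.0005
grasp_force: 0.9
```

>>> apply_moves:
  targets:
    - {"offset": [0, 0, 0.3], "yaw": 0, "gripper": 0}
    - {"offset": [0, 0, 0.3], "yaw": 0, "gripper": 0}
    - {"offset": [0, 0, 0.2], "yaw": 0, "gripper": 0}
    - {"offset": [0, 0, 0], "yaw": 0, "gripper": 0}
    - {"offset": [0, 0, 0], "yaw": 0, "gripper": 0}

```text
time: 9.18
position: [0.5247, -0.0727, 0.1282]
eef_rot: [-2.472, -1.939, -0.001]
force: [-0.2, 0.5, 0.2]
width: 0.0002
grasp_force: 0.0
```

>>> apply_moves:
  targets:
    - {"offset": [0, 0, 0.1], "yaw": 0, "gripper": 0}
    - {"offset": [0, 0, 0.1], "yaw": 0, "gripper": 0}
    - {"offset": [0, 0, 0.1], "yaw": 0, "gripper": 0}
    - {"offset": [0, 0, 0.1], "yaw": 0, "gripper": 0}
    - {"offset": [0, 0, 0], "yaw": 0, "gripper": 0}

```text
time: 9.6
position: [0.5248, -0.0728, 0.1252]
eef_rot: [2.471, 1.939, 0.001]
force: [-1.6, 0.5, 4.5]
width: 0.0007
grasp_force: 2.5
```

>>> apply_moves:
  targets:
    - {"offset": [0, 0, 0.1], "yaw": 0, "gripper": 0}
    - {"offset": [0, 0, 0.05], "yaw": 0, "gripper": 0}
    - {"offset": [0, 0, 0], "yaw": 0, "gripper": 0}
    - {"offset": [0, 0, 0], "yaw": 0, "gripper": 0}
    - {"offset": [0, 0, 0], "yaw": 0, "gripper": 0}

```text
time: 10.02
position: [0.5248, -0.0728, 0.1251]
eef_rot: [2.47, 1.939, 0.002]
force: [-3.5, 1.0, 12.4]
width: 0.0005
grasp_force: 6.3
```

The roof is on its stop: 12 N with no further movement. I retreat straight up and check.

>>> apply_moves:
  targets:
    - {"offset": [0, 0, -0.3], "yaw": 0, "gripper": 0}
    - {"offset": [0, 0, -0.7], "yaw": 0, "gripper": 0}
    - {"offset": [0, 0, -3], "yaw": 0, "gripper": 0}
    - {"offset": [0, 0, -4], "yaw": 0, "gripper": 0}
    - {"offset": [0, 0, -4], "yaw": 0, "gripper": 0}

```text
time: 10.43
position: [0.5234, -0.0726, 0.2434]
eef_rot: [-2.47, -1.938, 0.003]
force: [1.0, -1.6, -1.2]
width: 0.0009
grasp_force: 0.0
```

>>> apply_moves:
  targets:
    - {"offset": [-3, -2, -1], "yaw": 0, "gripper": 0}
    - {"offset": [-3, -2, -1], "yaw": 0, "gripper": 0}
    - {"offset": [-3, -2, 0], "yaw": 0, "gripper": 0}
    - {"offset": [-3, -2, 0], "yaw": 0, "gripper": 0}
    - {"offset": [0, 0, 0], "yaw": 0, "gripper": 0}

```text
time: 10.85
position: [0.414, -0.1737, 0.2635]
eef_rot: [2.475, 1.933, -0.006]
force: [0.1, 0.2, -0.4]
width: 0.0002
grasp_force: 0.0
```

Run:
```python
from h import *
state()
m=camera_model("wrist");p,d=snapshot("wrist");cv2.imwrite("pics/w5.png",p[:,:,::-1])
W=cloud(d,m);q=W[d>0].reshape(-1,3);a=np.radians(15)
L=(q-[.5945,-.137,0])@np.array([[np.cos(a),-np.sin(a),0],[np.sin(a),np.cos(a),0],[0,0,1]])
s=L[(L[:,0]>-85)&(abs(L[:,1]-.08)<.06)&(L[:,0]>-.09)&(L[:,0]<.08)&(L[:,2]>.1)&(L[:,2]<.2)]
print(len(s),np.polyfit(s[:,0],s[:,2],1),s[:,2].min(),s[:,2].max())
```

```text
t 10.85 pos [ 0.414  -0.1737  0.2635] x-ang 76.0 z [-0.003 -0.003 -1.   ] F [ 0.07  0.23 -0.35] w 0.0002 q [-0.55  0.05  1.64 -0.    1.45 -0.3 ]
26707 [-0.00125257  0.12565102] 0.12224287634999897 0.13009136818793932
```

View pics/w5.png

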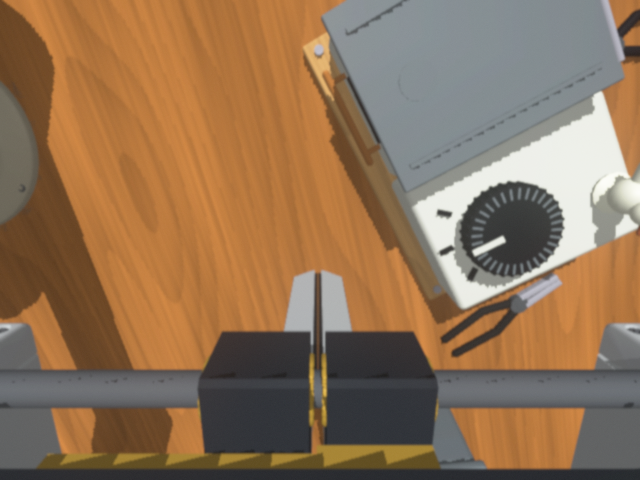

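The roof is level (slope 0.001, z about 0.125) and the pointer (475,252) points at the middle mark (446,250). The arm is clear of everything, so I hand in.

```bash
python3 -c "
from workcell import bot
print(bot.close_job())"
```

```text
the job is handed in; nothing more can be done
None
```

The dial is turned one click clockwise to the middle mark and the roof is pressed shut, with nothing else touched as far as I could see; the job is handed in, but it returned no verdict.

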